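# Look into the tall capsule caddy

## Robot

A 6-joint arm with a two-finger parallel gripper is mounted at the origin on a cart in front of the work surface, level with it; the furniture and walls round the work are solid. World frame = base frame: x ahead of the robot, y to its left, z up, the work surface at z = 0. Lengths are in m, angles in rad, forces in N, time in s.
With the tool pointing down it reaches from about 0.35 to 0.775 m from the base axis. Payload 7.3 kg.
Tool frame: the origin (TCP) lies between the finger pads; the fingertips stand 8 mm ahead of it and the grasp point (between the pads) lies 11 mm behind it (robot.nose_length is the distance from the TCP to the fingertips, in m); z points along the fingers, y is the line along which they close (so a half turn about z gives the same grasp; the last joint's range is limited). The gripper opens to 92 mm and grips with 3 to 60 N. Pads are 19 mm wide; open, the fingers measure 130 mm over their backs; the gripper's body (75 mm by 190 mm) begins 47 mm behind the grasp point.
Start: joints at [1.021, 0.342, 1.524, -0, 1.275, -0.146], TCP at [0.206, 0.483, 0.235] pointing down, gripper open.
Joint ranges: [-2.53, 2.53], [-0.77, 2.02], [0.04, 2.7], [-1, 4.14], [0.28, 2.66], [-3.11, 3.11]. Speed limits (rad/s): [2.57, 2.57, 3.14, 3.14, 3.14, 3.14].

## Interface

Orientations are given as [roll, pitch, yaw] about the fixed x, y, z axes, in that order (R = Rz(yaw) Ry(pitch) Rx(roll)).
In Python, from cell import robot gives the robot as it stands. The module is installed in compiled form; this text tells all that it offers.
- The arm moves only by the shell command python3 -m jog 'ROWS' [FORCE]. ROWS is JSON, a list that holds one entry, the list of rows, each a list of 5 numbers: the gripper's target within -1 to 1 (fully open at 1, half-way at 0, shut at -1), then the shift along the tool's x, y, z in m, then the turn about the tool's z in rad. A call has 1 to 5 rows; each row is the pose to reach, as a shift and turn from the pose commanded when the call began, along the tool's axes at that moment; what a row does not reach only later rows make up. A row lasts 1/12 s, in which the tool goes at most 41.7 mm and 7.16 degrees, less where a joint would pass 70% of its speed; a pose out of reach is approached as far as the arm can. A call with a gripper value outside its range is refused whole. The fingers move at their own pace and stop on an object; FORCE is the grip in N (left out, the last holds). Time passes only in rows, so rows that repeat a pose let the fingers close. It gives the time, the measured TCP pose, the force, the opening and the grip force at its end, in the units of the state.
- robot.observe(): the state, without advancing time (a new reading comes with each control period).
- robot.read_camera(name): name is "scene" or "top" or "wrist"; returns the picture (400x640x3 uint8, red, green, blue); there is no depth.
- robot.camera_model(name): a dict with "camera_matrix" (3x3 intrinsics, pixels), "dist_coeffs" ([k1, k2, p1, p2, k3] as OpenCV has them; the pictures are not rectified), "position" and "attitude" of the camera in the world; the wrist camera has in their place "mount" (4x4, takes a point from camera to tool coordinates, whose origin is the TCP and whose axes are the flange's). Camera axes: x right, y down, z forward; pixel columns grow to the right and rows downward; lengths in m; the calibration is good to about 2 mm. A picture is of the moment at which its call begins: read the wrist's pose just before it. camera_model takes no time and is no camera call.
- robot.hand_in(): hands the job in; it is judged then, once.
The state is a dict: "time": time; "qpos": joint angles; "qvel": joint speeds; "joint_efforts": joint torques, N m; "tool_pos": TCP position; "tool_rot": TCP orientation; "contact_force": force on the tool from outside, world axes, zero at the start; "torque": the same for the moment, N m; "opening": finger opening in m; "grip_force": force on a finger pad.
Only numpy, scipy, OpenCV 4.12 (cv2) and the standard library are available. Lean on these libraries where they do the work, as an engineer would, in place of code of your own. Each camera call takes 0.05 s, during which the arm holds its last target. There are 200 camera calls.

## Task

I want to see how many coffee capsules are left in the tall flip-lid caddy. Press its thumb button so that the lid springs fully open, leave it open for about two seconds while I look in, then push the lid down until it snaps shut and stays shut. Leave the low caddy beside it closed.

Things in the scene. Friction and masses are not known exactly. Their poses are not given: they have to be found in the camera images.
- tall_caddy_button_top (a point): Centre of the top of the tall caddy's thumb button. Caddy: fixed steel box, black lid, 88 mm wide, 124 deep, 157 high (its twin: 92 high). Button: grey pad at the front of the top, 31 x 36 mm, 5 mm above the lid. Press straight down: 7 mm full travel, 1.2 to 3.7 N; the lid is freed by about 5 mm; it springs back. Axes: x from button to hinge (back), y along hinge, z up. Yaw varies 15 deg.
- tall_caddy_lid_push (a point): Point on the lid's top face, mid-width, 44 mm from the hinge, 34 from the free edge; shut: 54.5 mm behind the button's centre, 5 mm below its top. Swings with the lid (plate 88 x 82 x 4 mm). To shut, push straight down over where it lies when shut: the open lid is still under it. Takes up to 10 N about 8 mm above the shut height, then little; latches at the shut height, dead stop 1.5 mm below.
- tall_caddy_lid (a joint): Hinge angle of the tall caddy's lid, rad: 0 = shut and latched, 0.78 = fully open (about 45 degrees, where a spring holds it). Not latched, it springs open by itself in about half a second.
- low_caddy_lid (a joint): Hinge angle of the lid of the low caddy, the same kind of box but 92 mm high, which stands beside the tall one (either side): 0 = shut, 0.78 = open. It has a like button; it is to stay shut.

How it is judged:
On the way, in this order (a step that is already met when the one before it is completed fails the run):
1. the tall caddy's lid has sprung open and stood open for at least a second (value of joint tall_caddy_lid above 0.65 rad), for 1 s.
2. the tall caddy's lid is shut again (value of joint tall_caddy_lid below 0.04 rad), for 0.2 s.
At the end, for the whole second after the job is handed in: The tall caddy's lid is shut and latched (within 0.04 rad of flat, about 3 mm at its free edge) and stays so by itself; the low caddy's lid is shut (value of joint each of tall_caddy_lid, low_caddy_lid below 0.04 rad); the robot touches nothing.
It fails at once if the low caddy's lid is opened (value of joint low_caddy_lid above 0.1 rad).
It also fails if it takes over 40 s, if anything falls off the work surface, if the arm or the gripper's body presses on something with over 40 N, if the wrist force passes 120 N, or if a joint passes its speed limit or range.

## Working session

There is one attempt and no reset: what is moved stays moved. The work goes in short steps, Python scripts to look and compute and a shell command to move; the robot and the scene stay as the last step left them, time stands still between calls to the robot, and variables do not carry over. Pictures are saved under pics/ and viewed, at most 10 in all, crops included, and the job is handed in when it is done.

```bash
mkdir -p pics
python3 - <<'E'
from cell import robot
import cv2,numpy as np
s=robot.observe();print(s['time'],s['tool_pos'],s['tool_rot'],s['opening'],robot.nose_length)
a=robot.read_camera("scene");b=robot.read_camera("top")
for n,i in(("scene",a),("top",b)):
    cv2.imwrite(f"pics/{n}0.png",cv2.cvtColor(i,cv2.COLOR_RGB2BGR))
    print(n,robot.camera_model(n))
print(robot.camera_model("wrist"))
E
```

```text
0.0 [0.20605341 0.48244167 0.23404822] [-3.14006134e+00 -2.42526285e-04  2.73779031e+00] 0.09195727024351848 0.008
scene {'camera_matrix': array([[461.1622625 ,   0.        , 318.62372602],
       [  0.        , 461.1622625 , 194.59981986],
       [  0.        ,   0.        ,   1.        ]]), 'dist_coeffs': array([0.04598886, 0.        , 0.        , 0.        , 0.        ]), 'position': array([0.14901477, 0.17119825, 0.70523758]), 'attitude': array([-2.24537575, -0.01125754, -2.43519264])}
top {'camera_matrix': array([[384.28356416,   0.        , 322.24273997],
       [  0.        , 384.28356416, 198.31763971],
       [  0.        ,   0.        ,   1.        ]]), 'dist_coeffs': array([-0.03869645,  0.        ,  0.        ,  0.        ,  0.        ]), 'position': array([ 0.43609571, -0.32996335,  0.98716853]), 'attitude': array([-2.99675722e+00,  1.23705071e-03, -1.55143749e+00])}
{'camera_matrix': array([[319.02871151,   0.        , 320.86723823],
       [  0.        , 319.02871151, 199.42228612],
       [  0.        ,   0.        ,   1.        ]]), 'dist_coeffs': array([-0.06306467,  0.        ,  0.        ,  0.        ,  0.        ]), 'mount': array([[ 2.95542151e-06, -9.53372889e-01, -3.01794856e-01,
         8.19314527e-02],
       [ 9.99999920e-01,  1.23401513e-04, -3.80033766e-04,
        -2.71390610e-04],
       [ 3.99555831e-04, -3.01794831e-01,  9.53372813e-01,
        -1.50808312e-01],
       [ 0.00000000e+00,  0.00000000e+00,  0.00000000e+00,
         1.00000000e+00]])}
```

View pics/scene0.png

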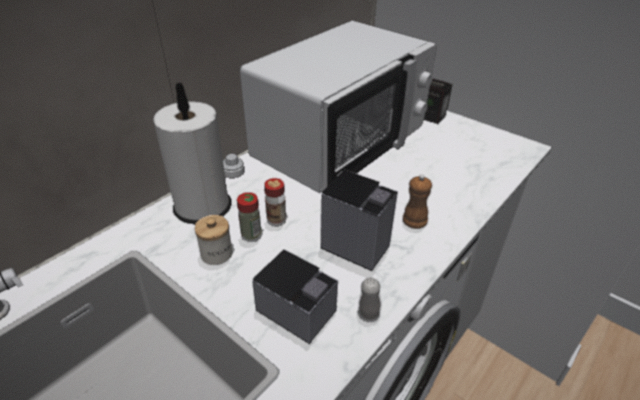

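View pics/top0.png

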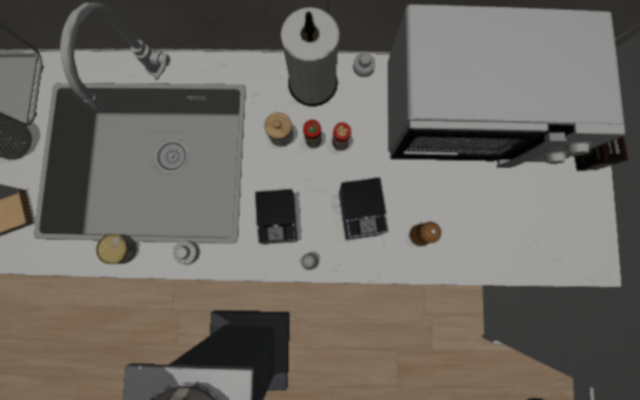

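The scene view shows the tall caddy at about (358,218) with its button near (378,197), and the low caddy at (295,293) with its button near (315,287). In the top view the tall button is near (367,226) and the low one near (278,231). I'll enlarge both views.

Run:
```python
import cv2,numpy as np
a=cv2.imread("pics/scene0.png")[165:275,310:410];b=cv2.imread("pics/top0.png")[170:250,325:398]
a=cv2.resize(a,(400,440),interpolation=cv2.INTER_CUBIC);b=cv2.resize(b,(390,427),interpolation=cv2.INTER_CUBIC)
o=np.zeros((440,800,3),np.uint8);o[:,:400]=a;o[:427,405:795]=b
o=(255*(o/255.)**.6).astype(np.uint8)
cv2.imwrite("pics/crop1.png",o)
```

```text
(no output)
```

View pics/crop1.png

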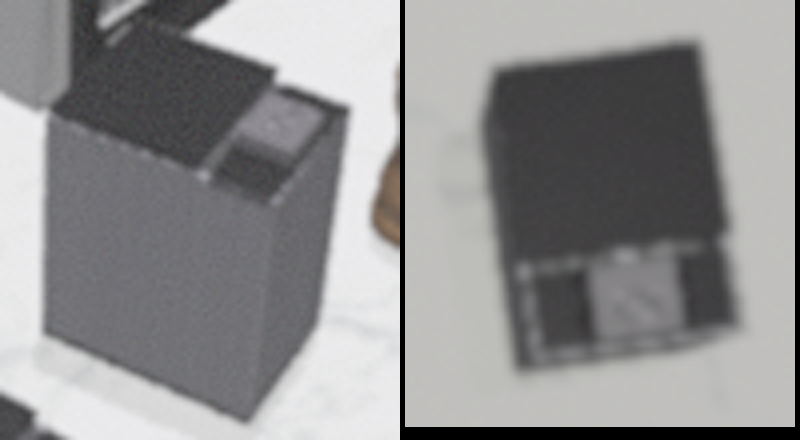

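The enlargement shows the tall caddy's button centre at about scene px (380.5,195.5) and top px (368.4,224.9). The lid's corners in the top view are crop (495,70), (698,43), (727,238) and (518,262).

```bash
cat > h.py <<'E'
import cv2,numpy as np
from scipy.spatial.transform import Rotation as R
def ray(cm,px,T=None):
    p=cv2.undistortPoints(np.array([[px]],float),cm['camera_matrix'],cm['dist_coeffs'])[0,0]
    d=np.array([*p,1.])
    if T is None: Rm,o=R.from_euler('xyz',cm['attitude']).as_matrix(),cm['position']
    else: Rm,o=T[:3,:3],T[:3,3]
    d=Rm@d; return o,d/np.linalg.norm(d)
def tri(r):
    A=sum(np.eye(3)-np.outer(d,d) for o,d in r);b=sum((np.eye(3)-np.outer(d,d))@o for o,d in r)
    x=np.linalg.solve(A,b);return x,[np.linalg.norm(np.cross(x-o,d)) for o,d in r]
def plane(r,z): o,d=r;return o+d*(z-o[2])/d[2]
def wristT(s,cm):
    T=np.eye(4);T[:3,:3]=R.from_euler('xyz',s['tool_rot']).as_matrix();T[:3,3]=s['tool_pos'];return T@cm['mount']
E
python3 - <<'E'
from h import *
from cell import robot
S=robot.camera_model("scene");P=robot.camera_model("top")
print(tri([ray(S,(380.5,195.5)),ray(P,(368.4,224.9))]))
print('low',tri([ray(S,(315,287)),ray(P,(278,231))]))
c=[plane(ray(P,((x-405)/5.34+325,y/5.34+170)),.153) for x,y in [(495,70),(698,43),(727,238),(518,262)]]
print(np.round(c,4)); m=(c[0]+c[1]-c[2]-c[3])[:2];n=(c[0]-c[1]+c[3]-c[2])[:2]
print('yaw x',np.degrees(np.arctan2(m[1],m[0])),'yaw y',np.degrees(np.arctan2(n[1],n[0])),m/2,n/2)
E
```

```text
(array([ 0.49966933, -0.42809704,  0.15801233]), [np.float64(0.0014042183152688937), np.float64(0.001404218315268955)])
low (array([ 0.48724489, -0.2247236 ,  0.08579511]), [np.float64(0.001067462346354649), np.float64(0.0010674623463546396)])
[[ 0.5925 -0.3692  0.153 ]
 [ 0.6055 -0.4532  0.153 ]
 [ 0.5245 -0.4648  0.153 ]
 [ 0.5131 -0.3795  0.153 ]]
yaw x 7.817187586336224 yaw y 98.21608196888353 [0.08015695 0.01100463] [-0.01222345  0.08465657]
```

Stereo puts the button at about (0.500, -0.428, 0.158) and the caddy's yaw at about 8 degrees. I'll go there in an arc with the gripper shut, turning the tool to yaw 188 degrees.

```bash
python3 -m jog '[[[-1,-0.035,-0.003,-0.007,0],[-1,-0.07,-0.006,-0.014,0],[-1,-0.105,-0.01,-0.021,0],[-1,-0.14,-0.013,-0.028,0],[-1,-0.174,-0.016,-0.035,0]]]'
# toward (0.46,0.23)
python3 -m jog '[[[-1,-0.032,-0.023,0,0],[-1,-0.063,-0.046,0,0],[-1,-0.095,-0.07,0,0],[-1,-0.127,-0.093,0,0],[-1,-0.159,-0.117,0,0]]]'
# toward (0.48,0.04)
python3 -m jog '[[[-1,-0.018,-0.033,0,0],[-1,-0.037,-0.067,0,0],[-1,-0.056,-0.1,0,0],[-1,-0.074,-0.133,0,0],[-1,-0.093,-0.167,0,0]]]'
```

```text
time: 0.52
tool_pos: [0.3611, 0.3986, 0.2698]
tool_rot: [-3.141, -0.0, 2.738]
contact_force: [0.6, 1.1, -0.1]
opening: 0.0631
grip_force: 0.0
time: 0.93
tool_pos: [0.4607, 0.2279, 0.2694]
tool_rot: [-3.141, -0.0, 2.738]
contact_force: [0.8, 1.6, 0.9]
opening: 0.0296
grip_force: 0.0
time: 1.35
tool_pos: [0.4797, 0.0379, 0.2695]
tool_rot: [3.142, -0.001, 2.738]
contact_force: [0.1, 0.4, 0.4]
opening: 0.001
grip_force: 0.0
```

```bash
python3 -m jog '[[[-1,-0.015,-0.035,0,0],[-1,-0.03,-0.069,0,0],[-1,-0.044,-0.104,0,0],[-1,-0.059,-0.138,0,0],[-1,-0.074,-0.173,0,0]]]' >/dev/null
python3 -m jog '[[[-1,-0.012,-0.034,0,0],[-1,-0.025,-0.068,0,0],[-1,-0.037,-0.102,0,0],[-1,-0.049,-0.136,0,0],[-1,-0.061,-0.17,0,0]]]'
python3 -m jog '[[[-1,-0.006,-0.015,0,-0.108],[-1,-0.012,-0.03,0,-0.216],[-1,-0.018,-0.045,0,-0.325],[-1,-0.025,-0.06,0,-0.434],[-1,-0.031,-0.074,0,-0.543]]]'
python3 -m jog '[[[-1,0,0,0,0],[-1,0,0,0,0]]]'
python3 - <<'E'
from h import *
from cell import robot
s=robot.observe();a=robot.read_camera("wrist")
np.save("w1.npy",wristT(s,robot.camera_model("wrist")))
cv2.imwrite("pics/w1.png",cv2.cvtColor(a,cv2.COLOR_RGB2BGR))
E
```

```text
time: 2.18
tool_pos: [0.4689, -0.3306, 0.2692]
tool_rot: [3.141, -0.001, 2.738]
contact_force: [1.0, 0.3, -0.1]
opening: -0.0
grip_force: 0.0
time: 2.6
tool_pos: [0.4686, -0.41, 0.269]
tool_rot: [3.141, -0.001, -2.997]
contact_force: [0.4, 0.5, 0.3]
opening: 0.0005
grip_force: 0.0
time: 2.77
tool_pos: [0.4686, -0.4093, 0.2688]
tool_rot: [3.14, -0.001, -3.006]
contact_force: [1.6, 0.1, -1.3]
opening: 0.0006
grip_force: 0.0
```

View pics/w1.png

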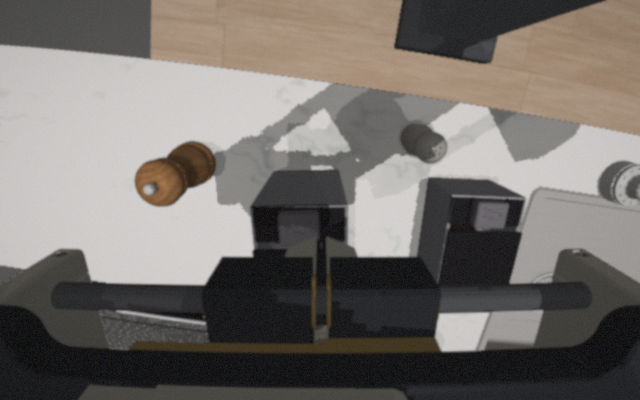

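The wrist view shows the tall caddy's front top edge running from (253,206) to (346,208). Its button spans about x 278–320 with its front edge at y≈208, and its rear edge is hidden by the fingers.

Run:
```python
from h import *
from cell import robot
W=robot.camera_model("wrist");T=np.load("w1.npy")
for p in [(278,208),(320,208),(299,208),(299,224)]: print(p,plane(ray(W,p,T),.158))
for p in [(253,206),(346,208)]: print(p,plane(ray(W,p,T),.153))
P=np.array([.49967,-.4281,.158]);print((np.linalg.inv(T)@[*P,1]))
c=(np.linalg.inv(T)@[*P,1])[:3];print(cv2.projectPoints(c[None],np.zeros(3),np.zeros(3),W['camera_matrix'],W['dist_coeffs'])[0])
```

```text
(278, 208) [ 0.48192445 -0.445239    0.158     ]
(320, 208) [ 0.4770028  -0.40910835  0.158     ]
(299, 208) [ 0.47945961 -0.42716018  0.158     ]
(299, 224) [ 0.49429043 -0.42545337  0.158     ]
(253, 206) [ 0.48486749 -0.46784865  0.153     ]
(346, 208) [ 0.47562002 -0.38609741  0.153     ]
[-0.02263446  0.02641834  0.28265419  1.        ]
[[[295.34437358 229.21189035]]]
```

```bash
python3 -m jog '[[[-1,-0.013,-0.01,0.01,0],[-1,-0.025,-0.021,0.03,0],[-1,-0.025,-0.021,0.06,0],[-1,-0.025,-0.021,0.08,0],[-1,-0.025,-0.021,0.094,0]]]'
python3 -m jog '[[[-1,0,0,0.003,0],[-1,0,0,0.005,0],[-1,0,0,0.007,0],[-1,0,0,0.008,0]]]'
python3 -m jog '[[[-1,0,0,0.002,0],[-1,0,0,0.003,0]]]'
```

```text
time: 3.23
tool_pos: [0.4963, -0.4244, 0.173]
tool_rot: [3.138, -0.002, -3.004]
contact_force: [-0.4, 0.1, 0.8]
opening: 0.0006
grip_force: 0.0
time: 3.57
tool_pos: [0.4972, -0.4265, 0.1691]
tool_rot: [-3.14, 0.001, -3.003]
contact_force: [-0.5, 1.5, 1.1]
opening: 0.0007
grip_force: 0.4
time: 3.73
tool_pos: [0.4971, -0.4267, 0.1657]
tool_rot: [-3.14, 0.002, -3.003]
contact_force: [1.1, 0.5, 2.2]
opening: 0.0005
grip_force: 1.4
```

```bash
python3 -m jog '[[[-1,0,0,0.001,0],[-1,0,0,0.002,0],[-1,0,0,0.002,0]]]'
python3 -m jog '[[[-1,0,0,0.002,0],[-1,0,0,0.002,0],[-1,0,0,0.002,0]]]'
```

```text
time: 3.98
tool_pos: [0.4971, -0.4267, 0.1633]
tool_rot: [-3.141, 0.001, -3.002]
contact_force: [2.1, 0.9, 3.7]
opening: 0.0005
grip_force: 1.7
time: 4.23
tool_pos: [0.4971, -0.4267, 0.1631]
tool_rot: [-3.139, 0.002, -3.002]
contact_force: [-1.1, 3.9, 13.0]
opening: 0.0005
grip_force: 6.6
```

The button has bottomed out (13 N). I'll back off upward and forward, then look.

```bash
python3 -m jog '[[[-1,0.005,0,-0.02,0],[-1,0.015,0,-0.05,0],[-1,0.02,0,-0.08,0],[-1,0.02,0,-0.11,0],[-1,0.02,0,-0.11,0]]]'
python3 - <<'E'
from h import *
from cell import robot
a=robot.read_camera("scene");b=robot.read_camera("top")
o=np.hstack([cv2.resize(x[...,::-1],(400,400)) for x in (a[140:340,240:440],b[120:280,260:420])])
cv2.imwrite("pics/open.png",(255*(o/255.)**.6).astype(np.uint8))
E
```

```text
time: 4.65
tool_pos: [0.4776, -0.4311, 0.2775]
tool_rot: [-3.133, 0.005, -3.003]
contact_force: [0.6, 0.1, 0.4]
opening: 0.0007
grip_force: 0.0
```

View pics/open.png

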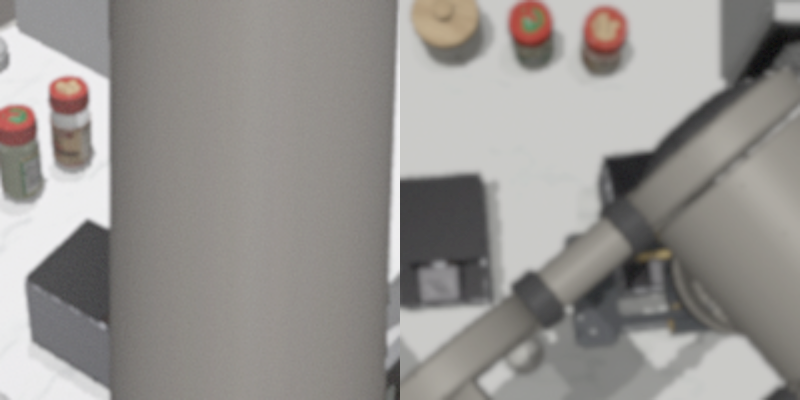

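The arm hides the lid in both views, though the low lid looks shut at crop (445,230). I'll move the wrist camera back and look from there, which also uses up the two-second wait.

```bash
python3 -m jog '[[[-1,0.02,0,-0.02,0],[-1,0.04,0,-0.04,0],[-1,0.06,0,-0.05,0],[-1,0.06,0,-0.05,0],[-1,0.06,0,-0.05,0]]]'
python3 -m jog '[[[-1,0,0,0,0],[-1,0,0,0,0],[-1,0,0,0,0],[-1,0,0,0,0],[-1,0,0,0,0]]]' >/dev/null
python3 -m jog '[[[-1,0,0,0,0],[-1,0,0,0,0],[-1,0,0,0,0],[-1,0,0,0,0],[-1,0,0,0,0]]]' >/dev/null
python3 - <<'E'
from h import *
from cell import robot
a=robot.read_camera("wrist");b=robot.read_camera("top")
o=np.hstack([cv2.resize(x[...,::-1],(400,400)) for x in (a[150:350,220:420],b[120:280,260:420])])
cv2.imwrite("pics/open2.png",(255*(o/255.)**.6).astype(np.uint8))
E
```

```text
time: 5.17
tool_pos: [0.4167, -0.4377, 0.3198]
tool_rot: [3.14, -0.001, -3.004]
contact_force: [0.5, 0.7, -0.5]
opening: 0.0002
grip_force: 0.0
```

View pics/open2.png

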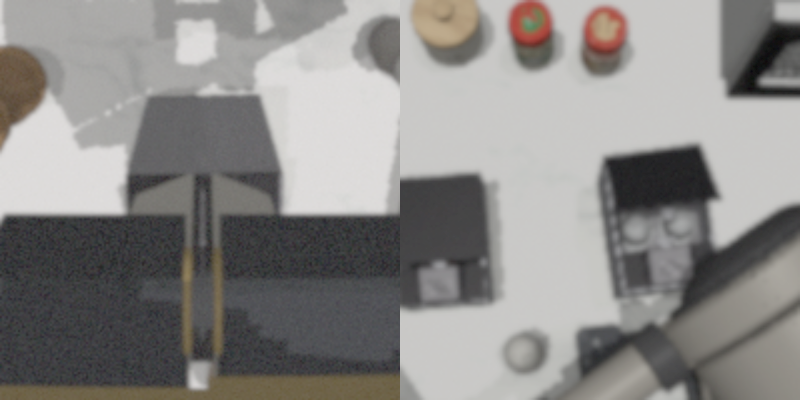

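Crop left shows only the caddy's front. On the right (top view), the tall lid is standing open at about (660,175) with two capsules visible at (637,225) and (680,222), and the low lid is shut. Before pushing the lid, I'll check clearance to the microwave.

```bash
python3 - <<'E'
from h import *
from cell import robot
S=robot.camera_model("scene");P=robot.camera_model("top")
print(plane(ray(P,(392,158)),0.01),plane(ray(S,(322,190)),0.01))
print(tri([ray(S,(327,101)),ray(P,(391,156))]), plane(ray(P,(408,125)),.25))
E
python3 -m jog '[[[-1,-0.03,0,0.01,0],[-1,-0.06,0,0.02,0],[-1,-0.09,0,0.03,0],[-1,-0.12,0.001,0.04,0],[-1,-0.135,0.001,0.05,0]]]'
```

```text
[ 0.68853804 -0.50621882  0.01      ] [ 0.71286437 -0.51437312  0.01      ]
(array([ 0.62851913, -0.443536  ,  0.30300659]), [np.float64(0.014302751453703471), np.float64(0.014302751453703334)]) [ 0.69505906 -0.49562022  0.25      ]
time: 6.52
tool_pos: [0.5538, -0.4165, 0.2696]
tool_rot: [3.141, 0.001, -3.001]
contact_force: [0.8, -0.6, 0.1]
opening: 0.0006
grip_force: 0.0
```

```bash
python3 -m jog '[[[-1,0.002,-0.002,0.02,0],[-1,0.002,-0.002,0.04,0],[-1,0.002,-0.002,0.055,0],[-1,0.002,-0.002,0.065,0],[-1,0.002,-0.002,0.075,0]]]'
python3 -m jog '[[[-1,0,0,0.006,0],[-1,0,0,0.012,0],[-1,0,0,0.018,0],[-1,0,0,0.022,0],[-1,0,0,0.025,0]]]'
python3 -m jog '[[[-1,0,0,0.002,0],[-1,0,0,0.004,0],[-1,0,0,0.006,0],[-1,0,0,0.007,0],[-1,0,0,0.008,0]]]'
```

```text
time: 6.93
tool_pos: [0.5493, -0.4202, 0.1952]
tool_rot: [-3.141, 0.0, -3.003]
contact_force: [-0.5, 0.6, 2.7]
opening: 0.0005
grip_force: 0.8
time: 7.35
tool_pos: [0.5491, -0.4204, 0.1709]
tool_rot: [-3.141, 0.0, -3.003]
contact_force: [-1.3, -0.6, 3.1]
opening: 0.0002
grip_force: 1.1
time: 7.77
tool_pos: [0.5494, -0.4201, 0.1636]
tool_rot: [-3.141, 0.001, -3.002]
contact_force: [-2.9, 1.4, 9.7]
opening: 0.0005
grip_force: 5.1
```

```bash
python3 -m jog '[[[-1,0,0,0.001,0],[-1,0,0,0.002,0],[-1,0,0,0.002,0]]]'
python3 -m jog '[[[-1,0,0,0.001,0],[-1,0,0,0.002,0],[-1,0,0,0.002,0]]]'
```

```text
time: 8.02
tool_pos: [0.5494, -0.4201, 0.1636]
tool_rot: [-3.14, 0.001, -3.002]
contact_force: [-4.8, 3.8, 13.7]
opening: 0.0004
grip_force: 6.7
time: 8.27
tool_pos: [0.5495, -0.4202, 0.1634]
tool_rot: [-3.139, 0.002, -3.002]
contact_force: [-7.0, 5.7, 21.7]
opening: 0.0008
grip_force: 10.7
```

It has reached the dead stop: tip at 0.1555, which is the 0.157 lid height less 1.5 mm. I'll lift off and move aside to check.

```bash
python3 -m jog '[[[-1,0,0,-0.02,0],[-1,0,0,-0.05,0],[-1,0,0,-0.09,0],[-1,0,0,-0.12,0],[-1,0,0,-0.15,0]]]'
python3 -m jog '[[[-1,0.03,0.02,0,0],[-1,0.06,0.05,0,0],[-1,0.08,0.08,0,0],[-1,0.1,0.11,0,0],[-1,0.11,0.14,0,0]]]' >/dev/null
python3 -m jog '[[[-1,0,0.04,0,0],[-1,0,0.08,0,0],[-1,0,0.12,0,0],[-1,0,0.16,0,0],[-1,0,0.2,0,0]]]' >/dev/null
python3 -m jog '[[[-1,0,0.03,0,0],[-1,0,0.06,0,0],[-1,0,0.06,0,0],[-1,0,0.06,0,0],[-1,0,0.06,0,0]]]'
python3 - <<'E'
from h import *
from cell import robot
a=robot.read_camera("scene");b=robot.read_camera("top")
o=np.hstack([cv2.resize(x[...,::-1],(400,400)) for x in (a[140:340,240:440],b[120:280,260:420])])
cv2.imwrite("pics/shut.png",(255*(o/255.)**.6).astype(np.uint8))
E
```

```text
time: 8.68
tool_pos: [0.5493, -0.4199, 0.3108]
tool_rot: [-3.141, 0.001, -3.002]
contact_force: [-0.5, -0.2, -0.1]
opening: 0.0003
grip_force: 0.0
time: 9.93
tool_pos: [0.385, -0.0395, 0.3088]
tool_rot: [-3.141, 0.001, -3.002]
contact_force: [0.8, -0.2, -0.2]
opening: 0.0003
grip_force: 0.0
```

View pics/shut.png

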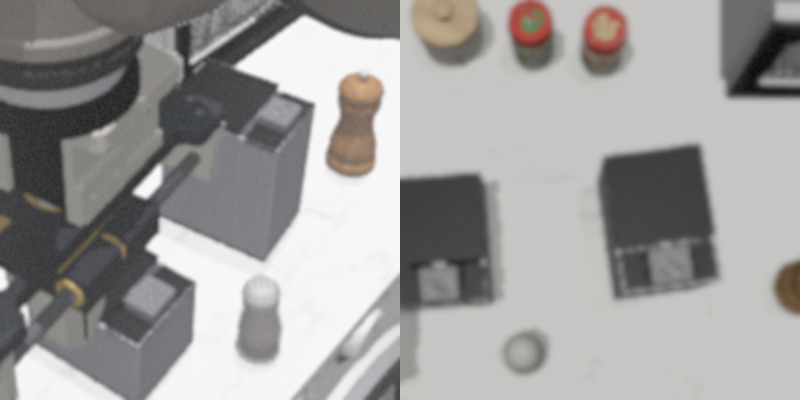

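Both views show the tall lid flat and shut at top crop (660,200), staying shut with the arm clear of it. The low lid is shut at (445,220).

```bash
python3 -c "
from cell import robot
print(robot.hand_in())"
```

```text
the job is handed in; nothing more can be done
None
```

The tall caddy's lid sprang open and stayed open for about two seconds or more, then I pushed it shut and it stayed shut; the low caddy stayed closed, and the job is handed in (no verdict was returned).

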